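Pin the building model and hold its core wall in the roof slot

TASK

Take the long thin brass rod out of its block and push it down into the metal sleeve on the roof of the building model until it rests on the sleeve's bottom, and let go of it: it pins the model's decks together. Then take the narrower of the two upright panels, the core wall, from its stand, lower it upright through the slot in the model's roof until about half of its height is inside, and keep holding it there for the glue, hanging clear of the floor below: finish with the panel still in the gripper. Leave the wider panel, the short rod and the other things on the table where they are.

Things in the scene. Friction and masses are not known exactly. Their poses are not given: they have to be found in the camera images.
- rod_center (a point): centre of the long brass rod: a plain round rod, 8 mm in diameter, 160 mm long, about 45 g, standing upright in one of the two holes of a wooden block (60 x 120 x 50 mm high, hole 9.5 mm wide and 40 mm deep), so that 120 mm of it stand free above the block's top. z runs along the rod, upwards at the start
- rod_foot (a point): centre of the long rod's lower end, 80 mm below its centre
- sleeve_mouth (a point): centre of the flared upper mouth of the metal sleeve, an upright tube that rises 20 mm above the model's roof (mouth 145 mm above the table). The bore is 11 mm wide; over its last 10 mm the mouth flares out to about 19 mm. Axes as the model's
- sleeve_floor (a point): centre of the closed bottom of the sleeve's bore, 90 mm below its mouth; the seated rod stands on it and 70 mm of the rod show above the mouth. Axes as the model's
- panel_center (a point): centre of the narrower plywood panel (the core wall): a plate 10 mm thick (its x), 60 mm wide (its y), 120 mm tall (its z, up), about 50 g. It stands upright in the slot of a wooden stand (60 x 100 x 30 mm high, slot 13 x 80 mm, 20 mm deep), its upper 100 mm free. The two stands look alike; either may hold it
- panel_foot (a point): centre of the narrower panel's lower edge, 60 mm below its centre
- slot (a point): centre of the slot in the model's roof, at the height of the roof's upper face (125 mm above the table). The slot is 12 mm wide along its x and 62 mm long along its y and goes through the 12 mm thick roof into an open storey; the dark floor inside lies 105 mm below the roof's upper face. A bevelled white lip round the slot stands 4 mm above the roof and leads in from 4 mm outside each edge. Axes as the model's; sleeve 115 mm away along +y
- model: the building model, fixed to the table: baseboard 220 x 320 mm, storey on thin posts, flat roof 160 x 260 mm with its upper face 125 mm above the table and 8 mm parapets at its short ends. Origin at the centre of the baseboard's underside, x and y along its short and long sides
- wide_panel_center (a point): centre of the wider panel, 10 x 76 x 120 mm, same plywood, standing in the other stand: too wide for the slot, to be left alone
- short_rod_center (a point): centre of the short brass rod, 8 mm in diameter, 90 mm long, in the other hole of the rod block (holes 70 mm apart): to be left alone
- glue: white glue bottle, 56 mm wide, 150 mm tall, loose; origin at its underside
- jar: jar with a steel lid, 60 mm wide, 75 mm tall, loose; origin at its underside
- tape: black tape dispenser, 60 x 130 x 86 mm tall, loose; origin at its underside
- knife: closed grey knife lying flat, 150 x 20 x 15 mm, loose; origin at its underside
- offcut: thin plywood offcut lying flat, 90 x 35 x 6 mm, loose; origin at its underside
- wedge: small wood block, 50 x 40 x 25 mm, loose; origin at its underside
Mind the look-alikes: they are no part of the job. What is shaped like the part that bears panel_center but green or red is not meant.

How it is judged:
By the outcome, as a careful person would: the job done as asked, in the order asked, and still so for the second after the job is handed in, while the arm keeps its last pose, push and grip.
It also fails if it takes over 59 s, if anything falls off the work surface, if the arm or the gripper's body presses on something with over 40 N, if the wrist force passes 120 N, or if a joint passes its speed limit or range.

ROBOT

A 6-joint arm with a two-finger parallel gripper is mounted at the origin on the work surface. World frame = base frame: x ahead of the robot, y to its left, z up, the work surface at z = 0. Lengths are in mm, angles in rad, forces in N, time in s.
With the tool pointing down it reaches from about 350 to 775 mm from the base axis. Payload 7.3 kg.
Tool frame: the origin (TCP) lies at the very end of the fingers, on their centre line; the grasp point (between the pads) lies bot.grip_point_offset behind it (bot.grip_point_offset is the distance from the TCP to the grasp point, in mm); z points along the fingers, y is the line along which they close (so a half turn about z gives the same grasp; the last joint's range is limited). The gripper opens to 92 mm and grips with 3 to 60 N. Pads are 19 mm wide; open, the fingers measure 130 mm over their backs; the gripper's body (75 mm by 190 mm) begins 47 mm behind the grasp point.
Start: joints at [1.175, 0.342, 1.524, -0, 1.275, -0.146], TCP at [129.769, 508.729, 226.741] pointing down, gripper open.
Joint ranges: [-2.53, 2.53], [-0.77, 2.02], [0.04, 2.7], [-1, 4.14], [0.28, 2.66], [-3.11, 3.11]. Speed limits (rad/s): [2.57, 2.57, 3.14, 3.14, 3.14, 3.14].

INTERFACE

Orientations are given as [roll, pitch, yaw] about the fixed x, y, z axes, in that order (R = Rz(yaw) Ry(pitch) Rx(roll)).
In Python, from plant import bot gives the robot as it stands. The module is installed in compiled form; this text tells all that it offers.
- The arm moves only by the tool carry_out, never from a script. Its argument "plan" is a list of rows, each an object of numbers: "tx", "ty", "tz": the shift along the world's x, y, z in mm; "rx", "ry", "rz": the turn, a rotation vector about the world's x, y, z in rad. A call has 1 to 12 rows; each row shifts and turns the commanded pose from where the row before left it; what a row does not reach is not made up. A row lasts 1/10 s, in which the tool goes at most 50 mm and 8.59 degrees, less where a joint would pass 70% of its speed; a pose out of reach is approached as far as the arm can. A call with a gripper value outside its range is refused whole. "gripper" is the closure, from 0 (fully open) to 1 (shut), set as the call begins (left out, the last holds). The fingers move at their own pace and stop on an object; the grip force is fixed at half the most. Time passes only in rows, so rows that do not move let the fingers close. It gives the time, the measured TCP pose, the force, the opening and the grip force at its end, in the units of the state.
- bot.get_obs(): the state, without advancing time (a new reading comes with each control period).
- bot.capture(name): name is "scene" or "top" or "wrist"; returns the picture (420x560x3 uint8, red, green, blue); there is no depth.
- bot.camera_model(name): a dict with "camera_matrix" (3x3 intrinsics, pixels), "dist" ([k1, k2, p1, p2, k3] as OpenCV has them; the pictures are not rectified), "R" (3x3) and "t" (3): a world point X has camera coordinates R X + t. Camera axes: x right, y down, z forward; pixel columns grow to the right and rows downward; lengths in mm; the calibration is good to about 2 mm. A picture is of the moment at which its call begins: read the wrist's pose just before it. camera_model takes no time and is no camera call; for the wrist camera it gives the pose at the moment of the call.
- bot.close_job(): hands the job in; it is judged then, once.
The state is a dict: "time": time; "joint_positions": joint angles; "dq": joint speeds; "tau": joint torques, N m; "tool_pos": TCP position; "tcp_rot": TCP orientation; "contact_force": force on the tool from outside, world axes, zero at the start; "moment": the same for the moment, N m; "grip_width": finger opening in mm; "finger_force": force on a finger pad.
Only numpy, scipy, OpenCV 4.12 (cv2) and the standard library are available. Lean on these libraries where they do the work, as an engineer would, in place of code of your own. Each camera call takes 0.05 s, during which the arm holds its last target. There are 200 camera calls.

## Working session

There is one attempt and no reset: what is moved stays moved. The work goes in short steps, Python scripts to look and compute and a tool call to move; the robot and the scene stay as the last step left them, time stands still between calls to the robot, and variables do not carry over. Pictures are saved under pics/ and viewed, at most 10 in all, crops included, and the job is handed in when it is done.

Besides the shell and the picture viewer there is one more tool, called after ">>>" by a JSON object that holds its "method" and its "body". carry_out: Moves the arm, as the interface text tells. Its arguments: {"type":"object","properties":{"plan":{"type":"array"},"gripper":{"type":"number"}},"required":["plan"]}

```bash
mkdir -p pics
cat > h.py <<'E'
import numpy as np, cv2, json
from plant import bot
def snap(cam,fn):
    m=bot.camera_model(cam); im=bot.capture(cam); cv2.imwrite('pics/'+fn+'.png',im[:,:,::-1])
    json.dump({k:np.asarray(v).tolist() for k,v in m.items()},open('pics/'+fn+'.json','w')); return im
def load(fn):
    return cv2.imread('pics/'+fn+'.png'),{k:np.array(v) for k,v in json.load(open('pics/'+fn+'.json')).items()}
def ray(m,p):
    u=cv2.undistortPoints(np.array([[p]],float),m['camera_matrix'],m['dist'])[0,0]
    R=m['R']; return -R.T@m['t'], R.T@np.array([u[0],u[1],1])
def onplane(m,p,z):
    c,d=ray(m,p); return c+d*(z-c[2])/d[2]
def tri(m1,p1,m2,p2):
    (a,d),(b,e)=ray(m1,p1),ray(m2,p2); s=np.linalg.lstsq(np.c_[d,-e],b-a,rcond=None)[0]
    P,Q=a+s[0]*d,b+s[1]*e; return (P+Q)/2,np.linalg.norm(P-Q)
def proj(m,X):
    return cv2.projectPoints(np.atleast_2d(np.array(X,float)),cv2.Rodrigues(m['R'])[0],m['t'],m['camera_matrix'],m['dist'])[0].reshape(-1,2)
E
python3 - <<'E'
from h import *
for c in ['scene','top','wrist']: snap(c,c+'0')
print(bot.get_obs(),bot.grip_point_offset)
for c in ['scene','top','wrist']:
    m=bot.camera_model(c);print(c,(-m['R'].T@m['t']).round(),m['R'][2].round(2))
E
```

```text
{'time': 0.15, 'joint_positions': array([ 1.17498696e+00,  3.42550568e-01,  1.52474624e+00, -3.57408371e-05,
        1.27539489e+00, -1.45995304e-01]), 'dq': array([-0.00127554, -0.00090433, -0.00307463, -0.00030733, -0.00075393,
        0.00017019]), 'tau': array([ 1.73995300e-03, -4.31471086e+01, -2.44357091e+01,  7.19254324e-02,
        5.36691200e-02, -5.21705567e-05]), 'tool_pos': array([129.6694264 , 508.44388253, 226.22882411]), 'tcp_rot': array([-3.14050033e+00, -1.26068325e-04,  2.89178895e+00]), 'contact_force': array([-0.27775411,  0.23671228, -0.61169953]), 'moment': array([-0.03705222, -0.00889138, -0.03819346]), 'finger_force': 0.0, 'grip_width': 91.67178985544373} 18.8
scene [1237. -710.  921.] [-0.55  0.53 -0.65]
top [ 391.  -30. 1328.] [ 0.14 -0.01 -0.99]
wrist [ 48. 530. 385.] [ 0.3  -0.08 -0.95]
```

View pics/scene0.png

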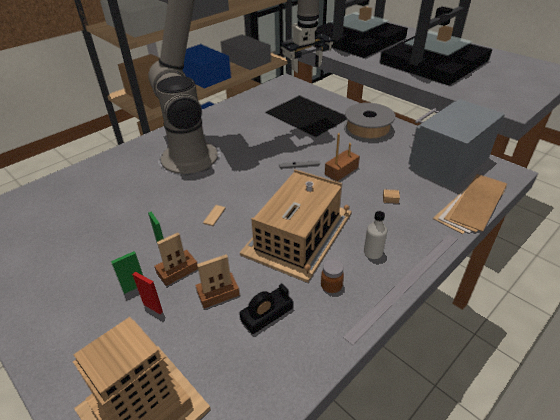

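View pics/top0.png

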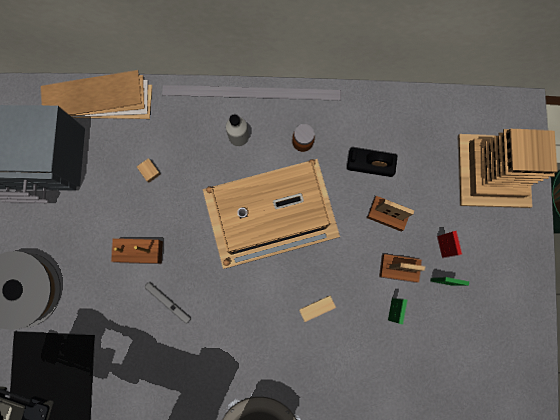

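Scene: the rod block is at (342,165), the model's roof at (300,200), and the stands at (175,260) and (217,285). In the top view they're at (137,250), (390,212) and (402,267). The candidates for the panel are the two plywood panels in the stands. The red and green plates don't count. I'll enlarge to tell them apart.

Run:
```python
from h import *
s,_=load('scene0');t,_=load('top0')
def c(im,x0,y0,w,h,W,H): return cv2.resize(im[y0:y0+h,x0:x0+w],(W,H),interpolation=cv2.INTER_CUBIC)
r1=np.hstack([c(s,145,220,100,75,400,300),c(s,315,125,50,75,200,300),c(s,270,170,50,75,200,300)])
r2=np.hstack([c(t,360,190,80,100,240,300),c(t,105,225,60,50,360,300),c(t,225,175,100,150,200,300)])
cv2.imwrite('pics/mont.png',np.vstack([r1,r2]))
```

```text
(no output)
```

View pics/mont.png

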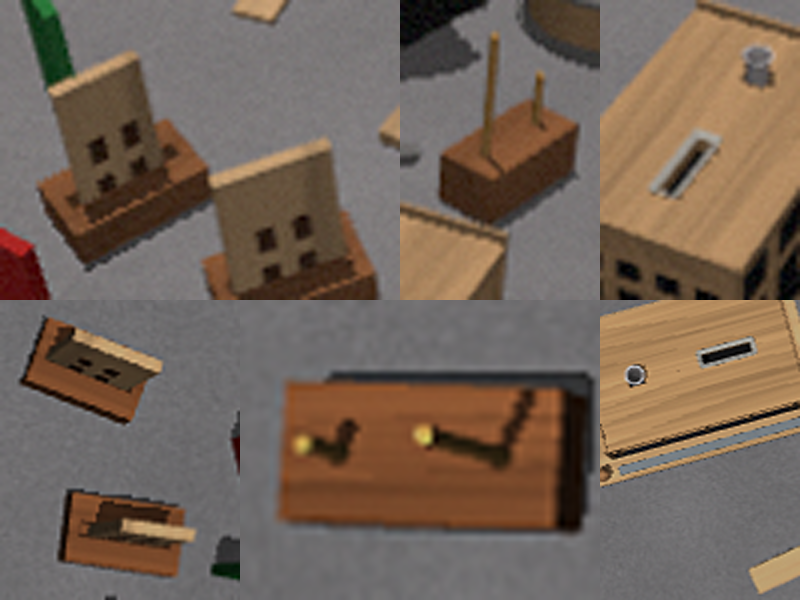

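The narrower panel is the one at scene (170,250), top (402,267). Its top edge is clearly shorter than the one at scene (215,275), top (390,212), and both are plywood, so it's the core wall. The long rod's tip is at scene (338.5,134), top (136,247.5). The sleeve is at top (242.5,212.5) and the slot at top (287.5,201).

Run:
```python
from h import *
s,ms=load('scene0');t,mt=load('top0')
for n,a,b in [('rodtip',(338.5,133.8),(135.7,247.5)),('short',(350,143.5),(115.7,249)),('sleeve',(309.5,182.5),(242.5,212.5)),('slot',(291.5,211.5),(287.5,201)),('panA',(158.7,243),(400.7,265)),('panB',(178.7,234.5),(424.5,269.5)),('panA2',(158.7,243),(424.5,269.5)),('panB2',(178.7,234.5),(400.7,265))]:
    print(n,*[np.round(v,1) for v in tri(ms,a,mt,b)])
print(onplane(mt,(149,252),50),onplane(mt,(242.5,212.5),145),onplane(mt,(287.5,201),129))
m=bot.camera_model('wrist'); o=bot.get_obs()
print(m['camera_matrix'],m['R'].round(2)); print(o['tool_pos'],o['tcp_rot'])
```

```text
rodtip [471.1 298.6 164.8] 2.8
short [471.1 368.7  94.8] 3.9
sleeve [563.9  53.5 144.5] 4.7
slot [597.7 -55.3 119.8] 1.5
panA [ 435.6 -360.4  101.8] 47.9
panB [ 452.1 -362.4  146.7] 54.7
panA2 [ 438.7 -389.7  124.2] 5.9
panB2 [ 447.9 -333.   121.4] 3.2
[467.36239839 294.69749954  50.        ] [562.17725871  51.70004846 145.        ] [595.65952197 -55.60742573 129.        ]
[[354.96742586   0.         278.09823754]
 [  0.         354.96742586 210.68470279]
 [  0.           0.           1.        ]] [[ 0.25  0.97 -0.  ]
 [ 0.92 -0.23  0.31]
 [ 0.3  -0.08 -0.95]]
[129.6694264  508.44388253 226.22882411] [-3.14050033e+00 -1.26068325e-04  2.89178895e+00]
```

View pics/wrist0.png

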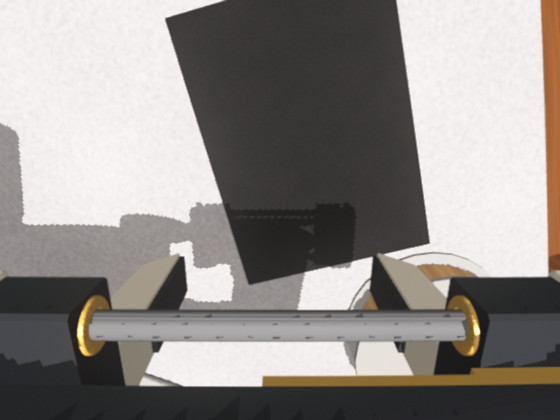

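The picture shows only the black mat and the fingers; the TCP projects to about (278,275). Next I move above the long rod with the yaw turned to about 1.87.

>>> {"method": "carry_out", "body": {"plan": [{"tx":34,"ty":-21,"tz":3,"rz":-0.102},{"tx":34,"ty":-21,"tz":3,"rz":-0.102},{"tx":34,"ty":-21,"tz":3,"rz":-0.102},{"tx":34,"ty":-21,"tz":3,"rz":-0.102},{"tx":34,"ty":-21,"tz":3,"rz":-0.102},{"tx":34,"ty":-21,"tz":3,"rz":-0.102},{"tx":34,"ty":-21,"tz":3,"rz":-0.102},{"tx":34,"ty":-21,"tz":3,"rz":-0.102},{"tx":34,"ty":-21,"tz":0,"rz":-0.102},{"tx":34,"ty":-21,"tz":0,"rz":-0.102},{"tx":0},{"tx":0}], "gripper": 0.4}}

```text
invalid input at $.plan[0]: expected keys tx, ty, tz, rx, ry, rz
```

Run:
```python
from h import *
im=snap('wrist','w1'); _,m=load('w1'); o=bot.get_obs()
print(o['time'],o['tool_pos'],o['tcp_rot'],o['grip_width'])
print(proj(m,[[471,298,167],[467,295,50]]))
cv2.imwrite('pics/w1b.png',cv2.resize(im[:,:,::-1],(800,600)))
```

```text
0.2 [129.67957471 508.49960536 226.3174857 ] [-3.14070968e+00 -1.24092471e-04  2.89180447e+00] 91.69735956796316
[[159.83919968 580.37918721]
 [183.91208522 467.00776183]]
```

View pics/w1b.png

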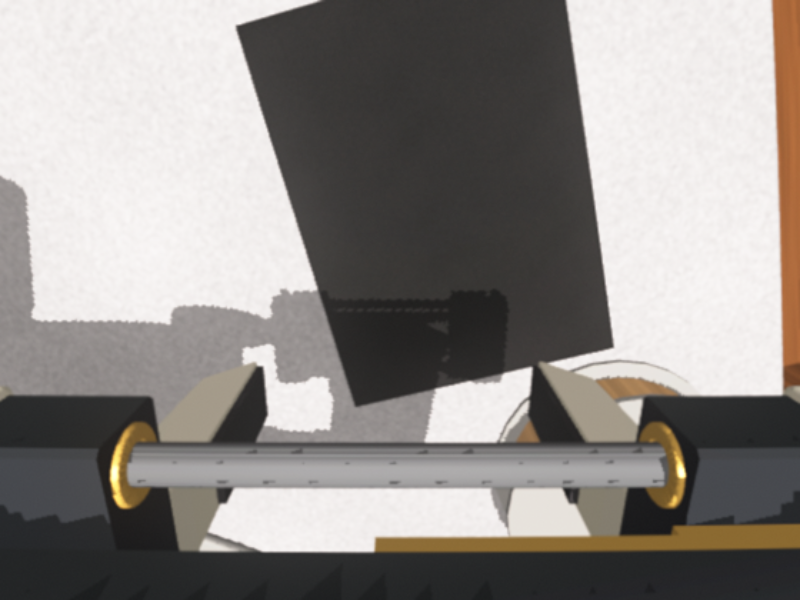

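The move was refused because every row needs all six keys. The picture is unchanged, with the arm still at its start. I'll resend the plan with full rows.

>>> {"method": "carry_out", "body": {"plan": [{"tx":34,"ty":-21,"tz":3,"rx":0,"ry":0,"rz":-0.102},{"tx":34,"ty":-21,"tz":3,"rx":0,"ry":0,"rz":-0.102},{"tx":34,"ty":-21,"tz":3,"rx":0,"ry":0,"rz":-0.102},{"tx":34,"ty":-21,"tz":3,"rx":0,"ry":0,"rz":-0.102},{"tx":34,"ty":-21,"tz":3,"rx":0,"ry":0,"rz":-0.102},{"tx":34,"ty":-21,"tz":3,"rx":0,"ry":0,"rz":-0.102},{"tx":34,"ty":-21,"tz":3,"rx":0,"ry":0,"rz":-0.102},{"tx":34,"ty":-21,"tz":3,"rx":0,"ry":0,"rz":-0.102},{"tx":34,"ty":-21,"tz":0,"rx":0,"ry":0,"rz":-0.102},{"tx":34,"ty":-21,"tz":0,"rx":0,"ry":0,"rz":-0.102},{"tx":0,"ty":0,"tz":0,"rx":0,"ry":0,"rz":0},{"tx":0,"ty":0,"tz":0,"rx":0,"ry":0,"rz":0}], "gripper": 0.4}}

```text
time: 1.4
tool_pos: [470.0, 298.1, 250.1]
tcp_rot: [-3.14, -0.0, 1.871]
contact_force: [-0.4, -0.2, 0.3]
grip_width: 55.2
finger_force: 0.0
```

Run:
```python
from h import *
im=snap('wrist','w2'); _,m=load('w2')
print(proj(m,[[471,298,167],[467,295,50],[471,368,97]]))
cv2.imwrite('pics/w2b.png',cv2.resize(im[100:400,80:480,::-1],(800,600),interpolation=cv2.INTER_CUBIC))
```

```text
[[279.43664424 219.73691653]
 [274.6304513  183.75823699]
 [303.65605123 118.50185011]]
```

View pics/w2b.png

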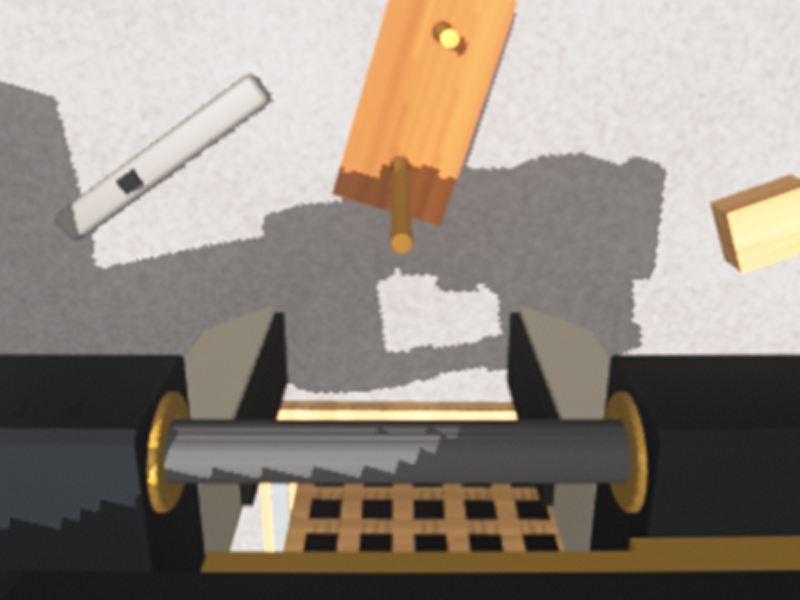

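The long rod's tip is at (280.5,221.5) and its foot at the block at about (280,181); the short rod's tip is at (305,119). I'll triangulate against the fixed views.

Run:
```python
from h import *
_,m=load('w2');_,ms=load('scene0');_,mt=load('top0')
p=(280.5,221.5)
print(tri(m,p,ms,(338.5,133.8)),tri(m,p,mt,(135.7,247.5)),onplane(m,p,170),onplane(m,(280,182),50))
```

```text
(array([472.80177038, 297.24069883, 166.58152672]), np.float64(1.5162453480527855)) (array([471.0303049 , 296.93136044, 167.10874276]), np.float64(2.180352848275887)) [471.80115845 297.95830655 170.        ] [471.76184472 298.43591723  50.        ]
```

>>> {"method": "carry_out", "body": {"plan": [{"tx":1.8,"ty":0,"tz":-20,"rx":0,"ry":0,"rz":0},{"tx":0,"ty":0,"tz":-36,"rx":0,"ry":0,"rz":0},{"tx":0,"ty":0,"tz":-36,"rx":0,"ry":0,"rz":0},{"tx":0,"ty":0,"tz":-24,"rx":0,"ry":0,"rz":0},{"tx":0,"ty":0,"tz":-12,"rx":0,"ry":0,"rz":0},{"tx":0,"ty":0,"tz":0,"rx":0,"ry":0,"rz":0},{"tx":0,"ty":0,"tz":0,"rx":0,"ry":0,"rz":0}]}}

```text
time: 2.15
tool_pos: [471.8, 299.5, 123.9]
tcp_rot: [3.14, -0.0, 1.873]
contact_force: [0.5, -0.0, 0.1]
grip_width: 54.9
finger_force: 0.0
```

>>> {"method": "carry_out", "body": {"gripper": 1.0, "plan": [{"tx":0,"ty":0,"tz":0,"rx":0,"ry":0,"rz":0},{"tx":0,"ty":0,"tz":0,"rx":0,"ry":0,"rz":0},{"tx":0,"ty":0,"tz":0,"rx":0,"ry":0,"rz":0},{"tx":0,"ty":0,"tz":0,"rx":0,"ry":0,"rz":0},{"tx":0,"ty":0,"tz":0,"rx":0,"ry":0,"rz":0},{"tx":0,"ty":0,"tz":0,"rx":0,"ry":0,"rz":0},{"tx":0,"ty":0,"tz":0,"rx":0,"ry":0,"rz":0},{"tx":0,"ty":0,"tz":0,"rx":0,"ry":0,"rz":0}]}}

```text
time: 2.95
tool_pos: [471.5, 298.7, 122.7]
tcp_rot: [-3.142, 0.0, 1.872]
contact_force: [-0.1, 0.3, 0.8]
grip_width: 7.2
finger_force: 30.0
```

>>> {"method": "carry_out", "body": {"plan": [{"tx":0,"ty":0,"tz":20,"rx":0,"ry":0,"rz":0},{"tx":0,"ty":0,"tz":40,"rx":0,"ry":0,"rz":0},{"tx":0,"ty":0,"tz":40,"rx":0,"ry":0,"rz":0},{"tx":0,"ty":0,"tz":40,"rx":0,"ry":0,"rz":0},{"tx":0,"ty":0,"tz":38,"rx":0,"ry":0,"rz":0},{"tx":0,"ty":0,"tz":0,"rx":0,"ry":0,"rz":0}]}}

```text
time: 3.55
tool_pos: [473.4, 299.6, 306.5]
tcp_rot: [3.131, -0.001, 1.872]
contact_force: [0.2, 0.4, 0.5]
grip_width: 7.3
finger_force: 30.0
```

>>> {"method": "carry_out", "body": {"plan": [{"tx":6,"ty":-17,"tz":0,"rx":0,"ry":0,"rz":0},{"tx":13,"ty":-36,"tz":0,"rx":0,"ry":0,"rz":0},{"tx":13,"ty":-36,"tz":0,"rx":0,"ry":0,"rz":0},{"tx":13,"ty":-36,"tz":0,"rx":0,"ry":0,"rz":0},{"tx":13,"ty":-36,"tz":0,"rx":0,"ry":0,"rz":0},{"tx":13,"ty":-36,"tz":0,"rx":0,"ry":0,"rz":0},{"tx":13,"ty":-36,"tz":0,"rx":0,"ry":0,"rz":0},{"tx":13,"ty":-36,"tz":0,"rx":0,"ry":0,"rz":0},{"tx":6,"ty":-17,"tz":0,"rx":0,"ry":0,"rz":0},{"tx":0,"ty":0,"tz":0,"rx":0,"ry":0,"rz":0},{"tx":0,"ty":0,"tz":0,"rx":0,"ry":0,"rz":0},{"tx":0,"ty":0,"tz":0,"rx":0,"ry":0,"rz":0}]}}

```text
time: 4.75
tool_pos: [574.1, 14.1, 300.6]
tcp_rot: [-3.141, -0.001, 1.873]
contact_force: [0.6, 0.8, -0.9]
grip_width: 7.3
finger_force: 30.0
```

Run:
```python
from h import *
im=snap('wrist','w3'); _,m=load('w3'); o=bot.get_obs(); print(o['tool_pos'],o['tcp_rot'],o['grip_width'])
print(proj(m,[[563,52.5,145],[597,-55,129],o['tool_pos']-[0,0,112.4]]))
cv2.imwrite('pics/w3b.png',cv2.resize(im[80:380,80:480,::-1],(800,600),interpolation=cv2.INTER_CUBIC))
```

```text
[574.17830041  14.2121493  300.78698312] [ 3.14153027e+00 -4.31842236e-04  1.87358241e+00] 7.431492014478723
[[278.983314   149.3325849 ]
 [279.18386219 257.87199987]
 [278.09868728 207.16296148]]
```

View pics/w3b.png

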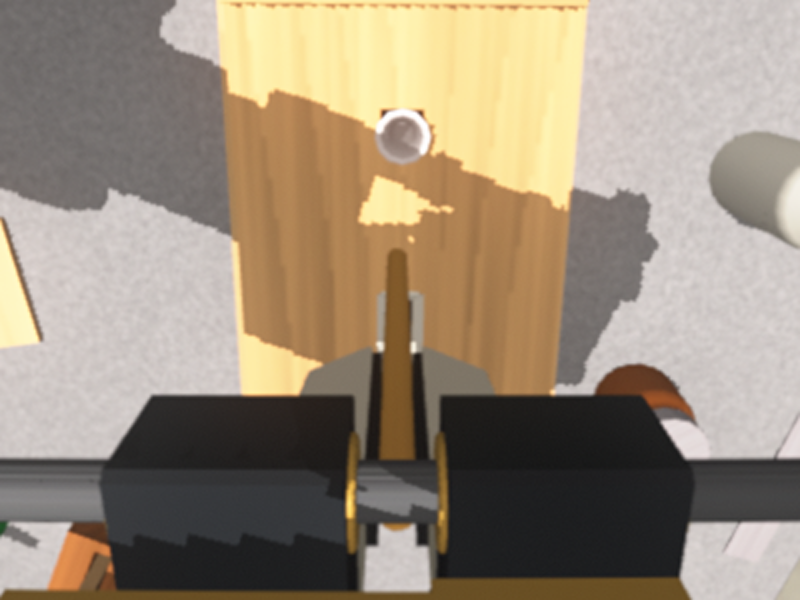

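The sleeve mouth's ring is centred at (281.5,148), and the held rod's foot is at (278.5,207.5), where predicted. The rod hangs straight and the roof edges are symmetric, so the yaw is aligned.

Run:
```python
from h import *
im,m=load('w3');_,ms=load('scene0');_,mt=load('top0')
g=cv2.cvtColor(im,cv2.COLOR_BGR2HSV)
k=((g[:,:,1]<60)&(g[:,:,2]>70)).astype('uint8'); k[:128]=0;k[168:]=0;k[:,:262]=0;k[:,302:]=0
cs=cv2.findContours(k,0,1)[0]; c=max(cs,key=cv2.contourArea); print(cv2.minEnclosingCircle(c),cv2.boundingRect(c))
p=cv2.minEnclosingCircle(c)[0]
print(tri(m,p,mt,(242.5,212.5)),tri(m,p,ms,(309.5,182.5)))
for q in (p,(281.5,148)): print(onplane(m,q,145))
print(onplane(m,(278.5,206.5),188.4))
```

```text
((280.5, 148.0), 14.326648712158203) (268, 134, 27, 28)
(array([564.28555295,  52.46967574, 132.1929106 ]), np.float64(0.5560403146563346)) (array([564.67516321,  54.617804  , 144.88605636]), np.float64(1.9326169587219328))
[563.92462866  54.01577183 145.        ]
[564.76533824  54.27908139 145.        ]
[574.31728605  14.84151747 188.4       ]
```

>>> {"method": "carry_out", "body": {"plan": [{"tx":-5,"ty":20,"tz":0,"rx":0,"ry":0,"rz":0},{"tx":-5,"ty":19.7,"tz":0,"rx":0,"ry":0,"rz":0},{"tx":0,"ty":0,"tz":-20,"rx":0,"ry":0,"rz":0},{"tx":0,"ty":0,"tz":-15,"rx":0,"ry":0,"rz":0},{"tx":0,"ty":0,"tz":0,"rx":0,"ry":0,"rz":0},{"tx":0,"ty":0,"tz":0,"rx":0,"ry":0,"rz":0},{"tx":0,"ty":0,"tz":-5,"rx":0,"ry":0,"rz":0},{"tx":0,"ty":0,"tz":-5,"rx":0,"ry":0,"rz":0},{"tx":0,"ty":0,"tz":-5,"rx":0,"ry":0,"rz":0},{"tx":0,"ty":0,"tz":0,"rx":0,"ry":0,"rz":0},{"tx":0,"ty":0,"tz":0,"rx":0,"ry":0,"rz":0}]}}

```text
time: 5.9
tool_pos: [564.6, 52.3, 250.7]
tcp_rot: [-3.141, -0.0, 1.872]
contact_force: [0.9, 0.0, -0.3]
grip_width: 7.3
finger_force: 30.0
```

>>> {"method": "carry_out", "body": {"plan": [{"tx":0,"ty":0,"tz":-3,"rx":0,"ry":0,"rz":0},{"tx":0,"ty":0,"tz":-3,"rx":0,"ry":0,"rz":0},{"tx":0,"ty":0,"tz":-3,"rx":0,"ry":0,"rz":0},{"tx":0,"ty":0,"tz":-3,"rx":0,"ry":0,"rz":0},{"tx":0,"ty":0,"tz":0,"rx":0,"ry":0,"rz":0},{"tx":0,"ty":0,"tz":0,"rx":0,"ry":0,"rz":0},{"tx":0,"ty":0,"tz":0,"rx":0,"ry":0,"rz":0}]}}

```text
time: 6.6
tool_pos: [564.3, 52.5, 238.5]
tcp_rot: [-3.141, -0.0, 1.872]
contact_force: [-0.1, 1.8, -0.7]
grip_width: 7.2
finger_force: 30.0
```

>>> {"method": "carry_out", "body": {"plan": [{"tx":0,"ty":0.8,"tz":-5,"rx":0,"ry":0,"rz":0},{"tx":0,"ty":0,"tz":-7,"rx":0,"ry":0,"rz":0},{"tx":0,"ty":0,"tz":-8,"rx":0,"ry":0,"rz":0},{"tx":0,"ty":0,"tz":-8,"rx":0,"ry":0,"rz":0},{"tx":0,"ty":0,"tz":-8,"rx":0,"ry":0,"rz":0},{"tx":0,"ty":0,"tz":-8,"rx":0,"ry":0,"rz":0},{"tx":0,"ty":0,"tz":-8,"rx":0,"ry":0,"rz":0},{"tx":0,"ty":0,"tz":-6,"rx":0,"ry":0,"rz":0},{"tx":0,"ty":0,"tz":-4,"rx":0,"ry":0,"rz":0},{"tx":0,"ty":0,"tz":0,"rx":0,"ry":0,"rz":0},{"tx":0,"ty":0,"tz":0,"rx":0,"ry":0,"rz":0}]}}

```text
time: 7.7
tool_pos: [564.4, 53.2, 176.6]
tcp_rot: [-3.141, -0.0, 1.872]
contact_force: [-1.8, 2.1, -1.7]
grip_width: 7.3
finger_force: 30.0
```

>>> {"method": "carry_out", "body": {"plan": [{"tx":0,"ty":0,"tz":-2,"rx":0,"ry":0,"rz":0},{"tx":0,"ty":0,"tz":-2,"rx":0,"ry":0,"rz":0},{"tx":0,"ty":0,"tz":-2,"rx":0,"ry":0,"rz":0},{"tx":0,"ty":0,"tz":0,"rx":0,"ry":0,"rz":0},{"tx":0,"ty":0,"tz":0,"rx":0,"ry":0,"rz":0}]}}

```text
time: 8.2
tool_pos: [564.6, 53.3, 170.5]
tcp_rot: [3.142, -0.0, 1.872]
contact_force: [-0.7, 2.2, -0.8]
grip_width: 7.3
finger_force: 30.0
```

Still free, so the foot is at about 58 mm. I'll go on to the bottom (55 mm).

>>> {"method": "carry_out", "body": {"plan": [{"tx":0,"ty":0,"tz":-1,"rx":0,"ry":0,"rz":0},{"tx":0,"ty":0,"tz":-1,"rx":0,"ry":0,"rz":0},{"tx":0,"ty":0,"tz":-1,"rx":0,"ry":0,"rz":0},{"tx":0,"ty":0,"tz":-1,"rx":0,"ry":0,"rz":0},{"tx":0,"ty":0,"tz":0,"rx":0,"ry":0,"rz":0},{"tx":0,"ty":0,"tz":0,"rx":0,"ry":0,"rz":0}]}}

```text
time: 8.8
tool_pos: [564.8, 53.3, 167.6]
tcp_rot: [3.14, 0.0, 1.872]
contact_force: [-1.8, 3.5, 5.4]
grip_width: 7.2
finger_force: 30.0
```

>>> {"method": "carry_out", "body": {"plan": [{"tx":0,"ty":0,"tz":-1,"rx":0,"ry":0,"rz":0},{"tx":0,"ty":0,"tz":0,"rx":0,"ry":0,"rz":0},{"tx":0,"ty":0,"tz":0,"rx":0,"ry":0,"rz":0}]}}

```text
time: 9.1
tool_pos: [565.0, 53.3, 167.6]
tcp_rot: [3.139, 0.001, 1.872]
contact_force: [-3.0, 2.4, 11.5]
grip_width: 7.4
finger_force: 30.0
```

>>> {"method": "carry_out", "body": {"gripper": 0.4, "plan": [{"tx":0,"ty":0,"tz":0,"rx":0,"ry":0,"rz":0},{"tx":0,"ty":0,"tz":0,"rx":0,"ry":0,"rz":0},{"tx":0,"ty":0,"tz":0,"rx":0,"ry":0,"rz":0},{"tx":0,"ty":0,"tz":0,"rx":0,"ry":0,"rz":0},{"tx":0,"ty":0,"tz":10,"rx":0,"ry":0,"rz":0},{"tx":0,"ty":0,"tz":30,"rx":0,"ry":0,"rz":0},{"tx":0,"ty":0,"tz":40,"rx":0,"ry":0,"rz":0},{"tx":0,"ty":0,"tz":40,"rx":0,"ry":0,"rz":0},{"tx":0,"ty":0,"tz":0,"rx":0,"ry":0,"rz":0}]}}

```text
time: 10.0
tool_pos: [566.9, 53.1, 292.6]
tcp_rot: [3.13, 0.004, 1.872]
contact_force: [-0.1, -1.3, -0.1]
grip_width: 55.1
finger_force: 0.0
```

>>> {"method": "carry_out", "body": {"plan": [{"tx":6,"ty":-21,"tz":0,"rx":0,"ry":0,"rz":0},{"tx":10,"ty":-33,"tz":0,"rx":0,"ry":0,"rz":0},{"tx":10,"ty":-33,"tz":0,"rx":0,"ry":0,"rz":0},{"tx":6,"ty":-21,"tz":0,"rx":0,"ry":0,"rz":0},{"tx":0,"ty":0,"tz":0,"rx":0,"ry":0,"rz":0},{"tx":0,"ty":0,"tz":0,"rx":0,"ry":0,"rz":0},{"tx":0,"ty":0,"tz":0,"rx":0,"ry":0,"rz":0}]}}

```text
time: 10.7
tool_pos: [596.3, -53.8, 285.8]
tcp_rot: [3.142, -0.0, 1.873]
contact_force: [-0.4, -0.5, 0.0]
grip_width: 55.0
finger_force: 0.0
```

Run:
```python
from h import *
im=snap('wrist','w4'); _,m=load('w4'); o=bot.get_obs(); print(o['tool_pos'],o['tcp_rot'],o['grip_width'])
print(proj(m,[[597,-55,129],[564,53.5,215],[564,53.5,145]]))
cv2.imwrite('pics/w4b.png',cv2.resize(im[40:340,80:480,::-1],(800,600),interpolation=cv2.INTER_CUBIC))
```

```text
[596.31887327 -53.6446895  285.90191312] [ 3.14147024e+00 -2.57783576e-04  1.87302211e+00] 54.9766351616321
[[278.35047411 194.14369695]
 [279.92850944  48.11386907]
 [279.48740306  59.63165933]]
```

View pics/w4b.png

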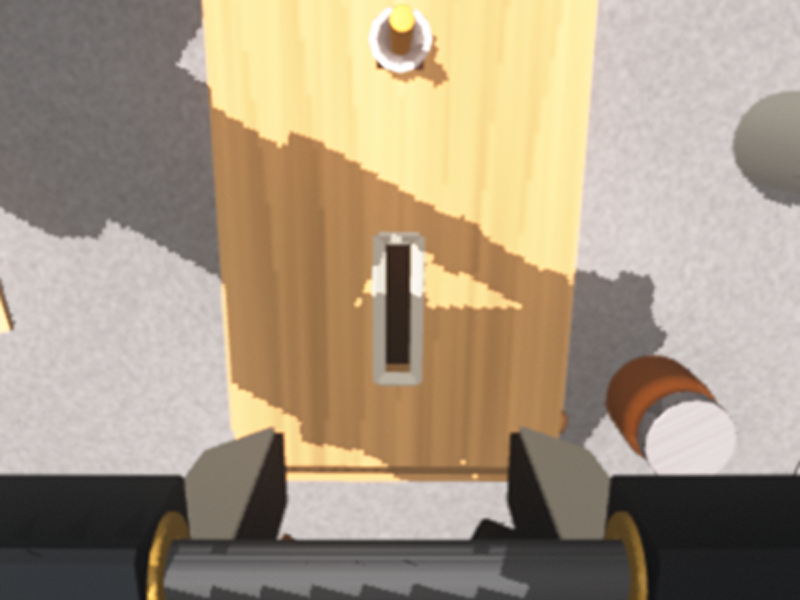

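The rod stands seated in the sleeve (tip at (281,50)). The slot's lip spans x 266–292 and y 157–232, parallel to the image columns. I'll measure its centre and yaw.

Run:
```python
from h import *
im,m=load('w4');_,ms=load('scene0');_,mt=load('top0')
h=cv2.cvtColor(im,cv2.COLOR_BGR2HSV)
lip=(h[:,:,1]<75)&(h[:,:,2]>60); dark=h[:,:,2]<70
for n,k,z in(('lip',lip,127),('dark',dark,125)):
    k=k.astype('uint8'); k[:150]=0;k[240:]=0;k[:,:258]=0;k[:,302:]=0
    c=max(cv2.findContours(k,0,1)[0],key=cv2.contourArea); r=cv2.minAreaRect(c); b=cv2.boxPoints(r)
    W=np.array([onplane(m,p,z) for p in b]); e=[W[1]-W[0],W[2]-W[1]]; e.sort(key=np.linalg.norm); l=e[1]*np.sign(e[1][1])
    print(n,r,W.mean(0).round(2),np.linalg.norm(e,axis=1).round(1),'yaw',np.arctan2(-l[0],l[1]))
    p=b.mean(0); print(tri(m,p,ms,(291.5,211.5)),tri(m,p,mt,(287.5,201)))
print(onplane(m,(280,60),145))
```

```text
lip ((278.5, 194.0), (76.0, 27.0), 90.0) [597.62 -56.52 127.  ] [24.2 73. ] yaw 0.3147714653608961
(array([598.43764649, -56.26312009, 121.15709126]), np.float64(1.8386784989250005)) (array([596.99727888, -55.89309185, 124.11646319]), np.float64(1.0561929254386118))
dark ((278.70184326171875, 192.00389099121094), (10.517285346984863, 58.162322998046875), 1.1017061471939087) [597.23 -54.67 125.  ] [ 9.5 56. ] yaw 0.28018331737417135
(array([597.79883236, -54.96945117, 119.8746732 ]), np.float64(0.9388895541531852)) (array([597.61678093, -55.85087779, 117.59980651]), np.float64(0.019461898460118737))
[564.4632883   53.36343875 145.        ]
```

>>> {"method": "carry_out", "body": {"plan": [{"tx":-9,"ty":-17,"tz":-4,"rx":0,"ry":0,"rz":-0.046},{"tx":-17,"ty":-34,"tz":-4,"rx":0,"ry":0,"rz":-0.046},{"tx":-17,"ty":-34,"tz":-4,"rx":0,"ry":0,"rz":-0.046},{"tx":-17,"ty":-34,"tz":-4,"rx":0,"ry":0,"rz":-0.046},{"tx":-17,"ty":-34,"tz":-4,"rx":0,"ry":0,"rz":-0.046},{"tx":-17,"ty":-34,"tz":-4,"rx":0,"ry":0,"rz":-0.046},{"tx":-17,"ty":-34,"tz":-4,"rx":0,"ry":0,"rz":-0.046},{"tx":-17,"ty":-34,"tz":-4,"rx":0,"ry":0,"rz":-0.046},{"tx":-17,"ty":-34,"tz":-4,"rx":0,"ry":0,"rz":-0.046},{"tx":-8,"ty":-18,"tz":0,"rx":0,"ry":0,"rz":-0.046},{"tx":0,"ty":0,"tz":0,"rx":0,"ry":0,"rz":0},{"tx":0,"ty":0,"tz":0,"rx":0,"ry":0,"rz":0}]}}

```text
time: 11.95
tool_pos: [443.9, -360.9, 249.9]
tcp_rot: [3.141, -0.001, 1.413]
contact_force: [0.6, -0.4, 0.4]
grip_width: 55.1
finger_force: 0.0
```

Run:
```python
from h import *
im=snap('wrist','w5'); _,m=load('w5'); o=bot.get_obs(); print(o['tool_pos'],o['tcp_rot'],o['grip_width'])
print(proj(m,[[439,-390,130],[448,-333,130]]))
cv2.imwrite('pics/w5b.png',cv2.resize(im[60:360,80:480,::-1],(800,600),interpolation=cv2.INTER_CUBIC))
```

```text
[ 444.22150987 -360.48280783  249.94901317] [ 3.14115976e+00 -4.38949838e-04  1.41383022e+00] 55.015002427577464
[[277.99578539 237.71060895]
 [277.96849926 170.41150015]]
```

View pics/w5b.png

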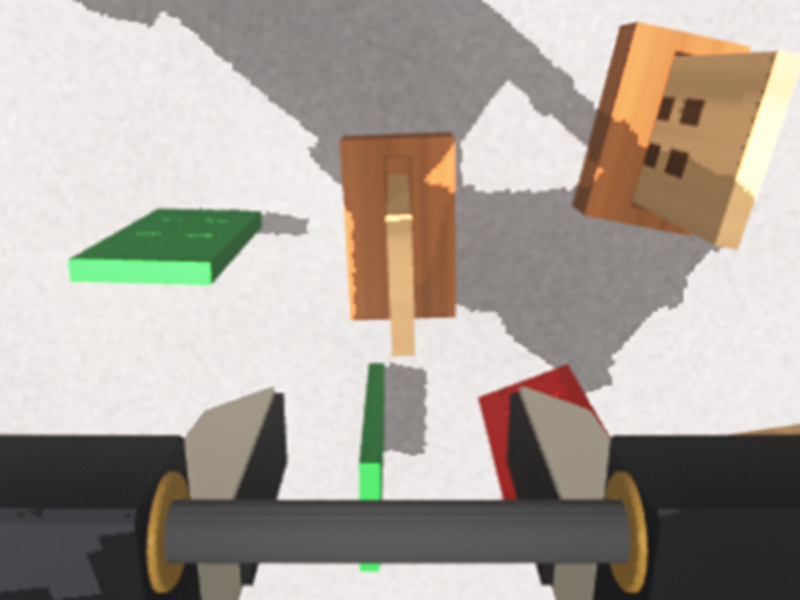

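The panel's top edge runs from (279,168.5) to (281.5,237.5), about 12 px wide and slightly turned. The wide panel is off to the right at (460,130), and the green and red plates are clear.

Run:
```python
from h import *
im,m=load('w5');_,ms=load('scene0');_,mt=load('top0')
c=np.array([(385.5,217),(411,217),(413.5,355),(392.5,355)])/2+[80,60]
for z in (126,130):
    W=np.array([onplane(m,p,z) for p in c]); a=(W[0]+W[1])/2;b=(W[2]+W[3])/2;l=a-b
    print(z,a.round(1),b.round(1),'ctr',((a+b)/2).round(2),'len',np.linalg.norm(l).round(1),'yaw',np.arctan2(-l[0],l[1]).round(3),[np.linalg.norm(W[i+1]-W[i]).round(1) for i in (0,2)])
f=c[:2].mean(0);g=c[2:].mean(0)
for q,s,t in((f,(178.7,234.5),(400.7,265)),(g,(158.7,243),(424.5,269.5))): print(tri(m,q,ms,s),tri(m,q,mt,t))
```

```text
126 [ 449.  -332.4  126. ] [ 441.7 -391.9  126. ] ctr [ 445.39 -362.15  126.  ] len 59.9 yaw -0.122 [np.float64(10.3), np.float64(9.0)]
130 [ 449.1 -331.6  130. ] [ 442.  -390.3  130. ] ctr [ 445.55 -360.95  130.  ] len 59.1 yaw -0.122 [np.float64(10.1), np.float64(8.9)]
(array([ 449.28347963, -332.64236064,  122.13784609]), np.float64(1.221458930944668)) (array([ 448.03492096, -336.06414314,  111.4461273 ]), np.float64(2.0208198547582077))
(array([ 442.84411775, -389.91059795,  127.52281417]), np.float64(3.2208465123336283)) (array([ 439.25231801, -399.85708384,  103.18398907]), np.float64(3.559160665411081))
```

>>> {"method": "carry_out", "body": {"plan": [{"tx":1.5,"ty":-0.7,"tz":0,"rx":0,"ry":0,"rz":0.035},{"tx":0,"ty":0,"tz":-20,"rx":0,"ry":0,"rz":0},{"tx":0,"ty":0,"tz":-36,"rx":0,"ry":0,"rz":0},{"tx":0,"ty":0,"tz":-40,"rx":0,"ry":0,"rz":0},{"tx":0,"ty":0,"tz":-36,"rx":0,"ry":0,"rz":0},{"tx":0,"ty":0,"tz":-20,"rx":0,"ry":0,"rz":0},{"tx":0,"ty":0,"tz":-10,"rx":0,"ry":0,"rz":0},{"tx":0,"ty":0,"tz":0,"rx":0,"ry":0,"rz":0},{"tx":0,"ty":0,"tz":0,"rx":0,"ry":0,"rz":0},{"tx":0,"ty":0,"tz":0,"rx":0,"ry":0,"rz":0}]}}

```text
time: 13.0
tool_pos: [446.0, -362.9, 89.4]
tcp_rot: [3.139, 0.002, 1.447]
contact_force: [-0.1, -0.4, 0.3]
grip_width: 54.9
finger_force: 0.0
```

>>> {"method": "carry_out", "body": {"gripper": 1.0, "plan": [{"tx":0,"ty":0,"tz":0,"rx":0,"ry":0,"rz":0},{"tx":0,"ty":0,"tz":0,"rx":0,"ry":0,"rz":0},{"tx":0,"ty":0,"tz":0,"rx":0,"ry":0,"rz":0},{"tx":0,"ty":0,"tz":0,"rx":0,"ry":0,"rz":0},{"tx":0,"ty":0,"tz":0,"rx":0,"ry":0,"rz":0},{"tx":0,"ty":0,"tz":0,"rx":0,"ry":0,"rz":0},{"tx":0,"ty":0,"tz":0,"rx":0,"ry":0,"rz":0},{"tx":0,"ty":0,"tz":0,"rx":0,"ry":0,"rz":0}]}}

```text
time: 13.8
tool_pos: [445.1, -362.5, 87.7]
tcp_rot: [3.142, -0.0, 1.447]
contact_force: [-0.7, -0.8, -0.1]
grip_width: 10.2
finger_force: 30.0
```

>>> {"method": "carry_out", "body": {"plan": [{"tx":0,"ty":0,"tz":15,"rx":0,"ry":0,"rz":0},{"tx":0,"ty":0,"tz":35,"rx":0,"ry":0,"rz":0},{"tx":0,"ty":0,"tz":45,"rx":0,"ry":0,"rz":0},{"tx":0,"ty":0,"tz":45,"rx":0,"ry":0,"rz":0},{"tx":0,"ty":0,"tz":35,"rx":0,"ry":0,"rz":0},{"tx":0,"ty":0,"tz":15,"rx":0,"ry":0,"rz":0},{"tx":0,"ty":0,"tz":0,"rx":0,"ry":0,"rz":0}]}}

```text
time: 14.5
tool_pos: [445.8, -363.1, 280.4]
tcp_rot: [3.137, 0.003, 1.447]
contact_force: [0.9, -0.3, -1.0]
grip_width: 9.9
finger_force: 30.0
```

>>> {"method": "carry_out", "body": {"plan": [{"tx":8,"ty":17,"tz":0,"rx":0,"ry":0,"rz":0.042},{"tx":17,"ty":34,"tz":0,"rx":0,"ry":0,"rz":0.042},{"tx":17,"ty":34,"tz":0,"rx":0,"ry":0,"rz":0.042},{"tx":17,"ty":34,"tz":0,"rx":0,"ry":0,"rz":0.042},{"tx":17,"ty":34,"tz":0,"rx":0,"ry":0,"rz":0.042},{"tx":17,"ty":34,"tz":0,"rx":0,"ry":0,"rz":0.042},{"tx":17,"ty":34,"tz":0,"rx":0,"ry":0,"rz":0.042},{"tx":17,"ty":34,"tz":0,"rx":0,"ry":0,"rz":0.042},{"tx":17,"ty":33,"tz":0,"rx":0,"ry":0,"rz":0.042},{"tx":9,"ty":17,"tz":0,"rx":0,"ry":0,"rz":0.042},{"tx":0,"ty":0,"tz":-15,"rx":0,"ry":0,"rz":0},{"tx":0,"ty":0,"tz":-15,"rx":0,"ry":0,"rz":0}]}}

```text
time: 15.7
tool_pos: [597.8, -56.3, 245.4]
tcp_rot: [-3.14, -0.001, 1.869]
contact_force: [-0.8, -0.0, -1.0]
grip_width: 9.7
finger_force: 30.0
```

>>> {"method": "carry_out", "body": {"plan": [{"tx":0,"ty":0,"tz":-10,"rx":0,"ry":0,"rz":0},{"tx":0,"ty":0,"tz":0,"rx":0,"ry":0,"rz":0},{"tx":0,"ty":0,"tz":0,"rx":0,"ry":0,"rz":0},{"tx":0,"ty":0,"tz":0,"rx":0,"ry":0,"rz":0}]}}

```text
time: 16.1
tool_pos: [598.4, -57.7, 238.4]
tcp_rot: [3.141, 0.001, 1.866]
contact_force: [0.8, -0.0, -0.8]
grip_width: 9.9
finger_force: 30.0
```

Run:
```python
from h import *
im=snap('wrist','w6'); _,m=load('w6'); o=bot.get_obs(); print(o['time'],o['tool_pos'],o['tcp_rot'],o['grip_width'],o['contact_force'])
cv2.imwrite('pics/w6b.png',cv2.resize(im[90:290,150:410,::-1],(780,600),interpolation=cv2.INTER_CUBIC))
```

```text
16.15 [598.37669805 -57.70667508 238.47774267] [3.14028136e+00 6.73818541e-04 1.86647152e+00] 9.545938384226318 [ 0.15446336 -1.1680728   0.37645402]
```

View pics/w6b.png

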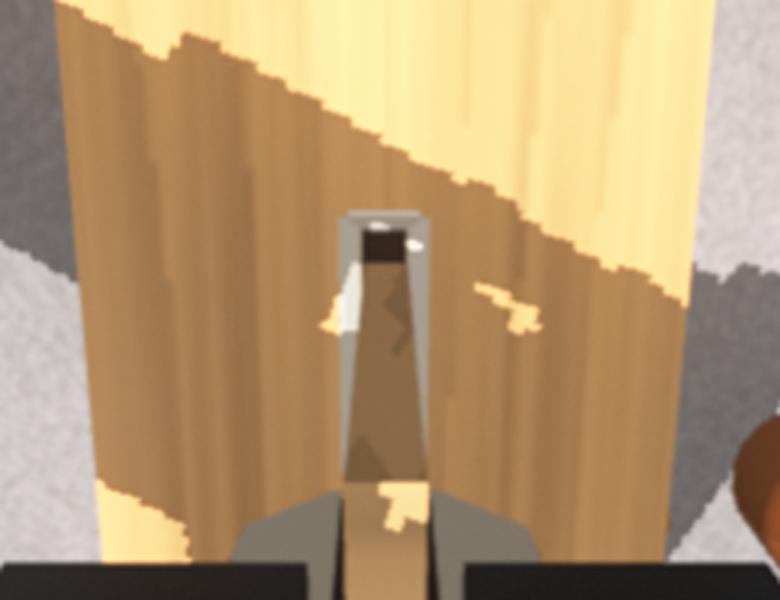

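The panel's near foot edge is at (278,177.3) and the slot's near end at (278,167), outer lip end at y≈161. They're centred on each other across the slot. I'll check along it.

Run:
```python
from h import *
_,m=load('w6'); o=bot.get_obs(); T=o['tool_pos']
u=np.array([-np.sin(.296),np.cos(.296)]);v=np.array([u[1],-u[0]])
f=lambda p:(np.array(p)/3+[150,90])
for n,p,z in(('foot near',(384,262),160.5),('foot L',(361.5,262),160.5),('foot R',(406.5,262),160.5),('top near',(386,481),280.5),('lip outer',(384.5,211),127),('slot near',(384,231),125),('lipL',(339,216),127),('lipR',(430.5,216),127)):
    d=(onplane(m,f(p),z)-T)[:2]; print(n,'along',(d@u).round(2),'across',(d@v).round(2))
d=np.array([597.8,-56.5])-T[:2];print('slot est',d@u,d@v)
```

```text
foot near along 31.9 across 0.03
foot L along 31.9 across -5.07
foot R along 31.9 across 5.13
top near along 32.11 across 0.17
lip outer along 37.67 across 0.18
slot near along 32.12 across 0.06
lipL along 36.38 across -11.43
lipR along 36.39 across 11.93
slot est 1.3224186972738836 -0.199635078185761
```

>>> {"method": "carry_out", "body": {"plan": [{"tx":0.1,"ty":-0.4,"tz":-10,"rx":0,"ry":0,"rz":0},{"tx":0,"ty":0,"tz":-10,"rx":0,"ry":0,"rz":0},{"tx":0,"ty":0,"tz":-6,"rx":0,"ry":0,"rz":0},{"tx":0,"ty":0,"tz":-3,"rx":0,"ry":0,"rz":0},{"tx":0,"ty":0,"tz":-2,"rx":0,"ry":0,"rz":0},{"tx":0,"ty":0,"tz":-2,"rx":0,"ry":0,"rz":0},{"tx":0,"ty":0,"tz":0,"rx":0,"ry":0,"rz":0},{"tx":0,"ty":0,"tz":0,"rx":0,"ry":0,"rz":0},{"tx":0,"ty":0,"tz":0,"rx":0,"ry":0,"rz":0}]}}

```text
time: 17.05
tool_pos: [598.3, -57.9, 205.0]
tcp_rot: [3.141, 0.0, 1.867]
contact_force: [-0.4, -0.2, -0.1]
grip_width: 9.9
finger_force: 30.0
```

>>> {"method": "carry_out", "body": {"plan": [{"tx":0,"ty":0,"tz":-2,"rx":0,"ry":0,"rz":0},{"tx":0,"ty":0,"tz":-2,"rx":0,"ry":0,"rz":0},{"tx":0,"ty":0,"tz":-2,"rx":0,"ry":0,"rz":0},{"tx":0,"ty":0,"tz":0,"rx":0,"ry":0,"rz":0},{"tx":0,"ty":0,"tz":0,"rx":0,"ry":0,"rz":0},{"tx":0,"ty":0,"tz":0,"rx":0,"ry":0,"rz":0}]}}

```text
time: 17.65
tool_pos: [598.2, -57.9, 198.8]
tcp_rot: [3.141, 0.0, 1.867]
contact_force: [0.0, 0.7, -0.9]
grip_width: 10.1
finger_force: 30.0
```

>>> {"method": "carry_out", "body": {"plan": [{"tx":0,"ty":0,"tz":-3,"rx":0,"ry":0,"rz":0},{"tx":0,"ty":0,"tz":-3,"rx":0,"ry":0,"rz":0},{"tx":0,"ty":0,"tz":-4,"rx":0,"ry":0,"rz":0},{"tx":0,"ty":0,"tz":-4,"rx":0,"ry":0,"rz":0},{"tx":0,"ty":0,"tz":-4,"rx":0,"ry":0,"rz":0},{"tx":0,"ty":0,"tz":-4,"rx":0,"ry":0,"rz":0},{"tx":0,"ty":0,"tz":-4,"rx":0,"ry":0,"rz":0},{"tx":0,"ty":0,"tz":-4,"rx":0,"ry":0,"rz":0},{"tx":0,"ty":0,"tz":0,"rx":0,"ry":0,"rz":0},{"tx":0,"ty":0,"tz":0,"rx":0,"ry":0,"rz":0}]}}

```text
time: 18.65
tool_pos: [598.2, -57.9, 168.7]
tcp_rot: [3.142, -0.0, 1.867]
contact_force: [0.9, -0.2, -0.4]
grip_width: 9.9
finger_force: 30.0
```

>>> {"method": "carry_out", "body": {"plan": [{"tx":0,"ty":0,"tz":-5,"rx":0,"ry":0,"rz":0},{"tx":0,"ty":0,"tz":-5,"rx":0,"ry":0,"rz":0},{"tx":0,"ty":0,"tz":-5,"rx":0,"ry":0,"rz":0},{"tx":0,"ty":0,"tz":-5,"rx":0,"ry":0,"rz":0},{"tx":0,"ty":0,"tz":-4,"rx":0,"ry":0,"rz":0},{"tx":0,"ty":0,"tz":-2,"rx":0,"ry":0,"rz":0},{"tx":0,"ty":0,"tz":0,"rx":0,"ry":0,"rz":0},{"tx":0,"ty":0,"tz":0,"rx":0,"ry":0,"rz":0},{"tx":0,"ty":0,"tz":0,"rx":0,"ry":0,"rz":0},{"tx":0,"ty":0,"tz":0,"rx":0,"ry":0,"rz":0}]}}

```text
time: 19.65
tool_pos: [598.3, -57.9, 143.0]
tcp_rot: [3.141, 0.0, 1.867]
contact_force: [0.2, 0.0, -0.5]
grip_width: 10.0
finger_force: 30.0
```

```bash
python3 -c "
from plant import bot
o=bot.get_obs(); print(o['tool_pos'],o['contact_force'],o['grip_width'],o['finger_force'])
print(bot.close_job())"
```

```text
[598.25599169 -57.8923474  142.96603527] [ 0.19169908  0.00859566 -0.50808046] 10.045870078164121 29.999662041664124
the job is handed in; nothing more can be done
None
```

The job is handed in at 19.65 s of the 59 s: the long rod rests on the sleeve's bottom, released, and the narrower panel is still gripped, about half its height (60 mm) through the roof slot with its foot about 45 mm above the floor; the panel depth is from arm readings, not a final picture.

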